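# Lock the kiln controller's cover with a screwdriver

### The arm

A 6-joint arm with a two-finger parallel gripper is mounted at the origin on the work surface. World frame = base frame: x ahead of the robot, y to its left, z up, the work surface at z = 0. Lengths are in mm, angles in rad, forces in N, time in s.
With the tool pointing down it reaches from about 275 to 750 mm from the base axis. Payload 10.2 kg.
Tool frame: the origin (TCP) lies between the finger pads; the fingertips stand 17 mm ahead of it and the grasp point (between the pads) lies 2 mm behind it (tips_ahead is the distance from the TCP to the fingertips, in mm); z points along the fingers, y is the line along which they close (so a half turn about z gives the same grasp; the last joint's range is limited). The gripper opens to 85 mm and grips with 20 to 120 N. Pads are 22 mm wide; open, the fingers measure 114 mm over their backs; the gripper's body (76 mm by 85 mm) begins 54 mm behind the grasp point. The pads swing forward as they close: fully open they stand 13 mm farther back than shut.
Start: joints at [-1.517, 0.313, 1.498, -0, 1.331, -0.223], TCP at [143.458, -505.026, 248.294] pointing down, gripper open.
Joint ranges: [-2.94, 2.94], [-0.97, 2.17], [0.19, 2.56], [-1.23, 4.37], [0.02, 3.11], [-2.88, 2.88]. Speed limits (rad/s): [2.39, 2.39, 3.01, 3.14, 3.14, 3.14].

### API

Orientations are given as a unit quaternion [w, x, y, z].
In Python, from rig import sense, capture, finish_job, boxes_of, tips_ahead gives the robot as it stands.
- The arm moves only by the tool drive_tool, never from a script. Its argument "commands" is text: rows parted by semicolons, each of 7 numbers parted by spaces: the shift along the world's x, y, z in units of 0.1 m (1.0 is 0.1 m), then the turn, a rotation vector about the world's x, y, z in units of pi/4 rad (1.0 is pi/4 rad), then the opening in per cent of the stroke, from 0 (shut) to 100 (fully open). A call has 1 to 20 rows; each row shifts and turns the commanded pose from where the row before left it; what a row does not reach is not made up. A row lasts 1/12 s, in which the tool goes at most 41.7 mm and 7.16 degrees, less where a joint would pass 70% of its speed; a pose out of reach is approached as far as the arm can. A call with a number of a shift or a turn outside -1 to 1 is refused whole. A call with a gripper value outside its range is refused whole. The fingers move at their own pace and stop on an object; "force" is the grip in N (left out, the last holds). Time passes only in rows, so rows that do not move let the fingers close. It gives the time, the measured TCP pose, the force, the opening and the grip force at its end, in the units of the state.
- sense(): the state, without advancing time (a new reading comes with each control period).
- capture(name): name is "scene" or "top"; returns a dict with "pixels" (480x640x3 uint8, blue, green, red), "fov_y" (degrees; the focal length in pixels is half the picture's height over the tangent of half this angle, whatever the lens; pixels are square), "cx", "cy" (the principal point, pixels), "position" and "attitude" of the camera in the world. Camera axes: x right, y down, z forward; pixel columns grow to the right and rows downward; lengths in mm; the calibration is good to about 2 mm. A picture is of the moment at which its call begins. There is no depth.
- finish_job(): hands the job in; it is judged then, once.
Trained networks look in a picture, given as the dict that the camera call returned (one of the last four; its "shot" number tells which), for a name from the list of things; names that differ only in an ending like _2 or _b are one class to them, and where a whole thing is asked for, a point or a joint stands for the part that bears it (a point fixed in the world has none). Each returns a list of dicts, best first, with "confidence" (0 to 1); they miss things now and then, are a little off and sometimes report something else, mostly with a low value. They report only what shows in the picture. A call takes as long as a camera call. They do not tell look-alikes from the thing itself.
- boxes_of(picture, name): "position" ([column, row] in pixels, amid what is visible of it).
The state is a dict: "time_s": time; "joints": joint angles; "dq": joint speeds; "tau": joint torques, N m; "eef_pos": TCP position; "ee_rot": TCP orientation; "force": force on the tool from outside, world axes, zero at the start; "wrist_torque": the same for the moment, N m; "grip_width": opening from 0.0 (shut) to 1.0 (fully open); "grip_force": force on a finger pad.
Only numpy, scipy, OpenCV 4.12 (cv2) and the standard library are available. Lean on these libraries where they do the work, as an engineer would, in place of code of your own. Each camera call takes 0.05 s, during which the arm holds its last target. There are 200 camera calls.

### The job

Take the screwdriver from the wooden stand, set its blade in the slot of the fastener on the kiln controller's cover, push the spring-loaded head down and, still pushing, turn it clockwise until it stops, so that it catches locked. Never push with more than 30 N or wrench it hard against its stop, touch it only with the screwdriver, and leave the modelling tool and the little pot where they are. Then stand the screwdriver back in the hole that it came from and let go of it.

Things in the scene. Friction and masses are not known exactly. Their poses are not given: they have to be found in the camera images.
- driver_handle (a point): Screwdriver standing blade-down in the stand: 144 mm long, 140 g. The point is the middle of its light wooden handle, a square bar 26 x 26 mm, 80 mm tall, flats facing x and y. z points up along the tool, x along the wide side of the blade. Below the handle: a dark collar, 32 mm across, underside 46 mm below this point; then a 10 mm round shank.
- driver_tip (a point): Middle of the end edge of the screwdriver's flat blade, 104 mm below the handle's middle; same axes as driver_handle. The blade is 14 mm wide (along x) and 3 mm thick (along y).
- stand: Fixed wooden tool stand, a block 170 x 70 mm, 65 mm tall, with two round holes in its top, 110 mm apart: the screwdriver's and the modelling tool's. Origin: centre of its underside; x along the block.
- hole (a point): Centre of the mouth of the screwdriver's hole, in the top face of the stand: round, 20 mm wide, 60 mm deep, with a bevelled mouth, so that the screwdriver's collar rests on the top. x points to the other hole, z up.
- modelling_tool_centre (a point): Wooden modelling tool with a steel scraper end, standing in the stand's second hole: 28 mm across at its collar, 147 mm long, its top 142 mm above the table. Leave it alone. The point is half-way up, z along the tool.
- pinch_pot_centre (a point): Little terracotta pot, 56 mm wide, 42 mm tall, loose on the controller's cover. Leave it alone. The point is half-way up.
- controller: Kiln controller, a fixed grey steel box 200 x 260 mm, 70 mm tall, lying flat with its white cover up. Origin: centre of its underside. The fastener is 60 mm from its middle towards -x. The fastener is sprung: it pushes back with 3 N at the top, 8 to 11 N where it comes free (4 to 6 mm down) and 13 N where it bottoms (7.5 mm), so a push of 14 to 20 N is right.
- lock_point (a point): Point on the cover's top face, on the fastener's upright axis; axes as the controller's. The fastener's steel head, a disc 28 mm across in a brass sleeve 41 mm across, stands with its top 20 to 28 mm above this point (differs each time, not measured). Across its top runs a slot open at both ends, 6 mm deep, 6.4 mm wide at the mouth, 4.6 mm at the floor.
- fastener (a joint): Turn of the head, rad, growing clockwise seen from above: 0 to 0.2 at the start, stop at 1.3. The slot lies along lock_point's x at 0 and turns with it. Not pushed, it is blocked at 0.27; pushed down it turns (0.05 N m). Wrench the stop with less than 0.25 N m. From 1.16 on it springs up and is caught; let go sooner it stays down, unlocked, and can be taken up again, the blade either way round.
There are look-alikes about, which are no part of the job. What is shaped like the part that bears driver_handle but blue, green or turquoise is not meant.

How it is judged (in metres and radians):
On the way, in this order (a step that is already met when the one before it is completed fails the run):
1. the screwdriver's blade is pressed on the fastener, still unlocked (contact force between driver and fastener above 5 N and horizontal distance between driver_tip and lock_point below 0.008 m and value of joint fastener below 0.6 rad), for 0.1 s.
2. the head is turned past the catch under the push of the screwdriver (value of joint fastener above 1.17 rad and contact force between driver and fastener above 5 N and horizontal distance between driver_tip and lock_point below 0.008 m), for 0.1 s.
At the end, for the whole second after the job is handed in: The fastener is locked (angle above 1.14 rad), the screwdriver stands upright (within 0.12 rad) at rest in its own hole, blade end within 10 mm of the hole's axis and more than 52 mm below its mouth, released; the modelling tool and the pot are within 20 mm of where they stood (value of joint fastener above 1.14 rad and horizontal distance between driver_tip and hole below 0.01 m and z of driver_tip in the frame of hole below -0.052 m and angle between driver_tip's own z axis and vertical below 0.12 rad and linear speed of driver below 0.02 m/s and contact force between the fingers and driver below 0.1 N and distance of each of modelling_tool_centre, pinch_pot_centre from where it was at the start of the episode below 0.02 m); the robot touches nothing.
It fails at once if the screwdriver pushes with more than 30 N, on the floor of the slot or beside the slot (contact force between driver and slot_floor above 30 N or (contact force between driver and slot_floor below 0.5 N and contact force between driver and fastener above 30 N)).
It fails at once if the fastener is wrenched hard against its stop: push and turning add up to more than 90 N (contact force between driver and fastener above 90 N).
It fails at once if the robot itself touches the fastener (contact force between any of the arm, the fingers and fastener above 0.5 N).
It fails at once if the modelling tool or the pot is moved (distance of any of modelling_tool_centre, pinch_pot_centre from where it was at the start of the episode above 0.02 m).
It also fails if it takes over 72 s, if anything falls off the work surface, if the arm or the gripper's body presses on something with over 40 N, if the wrist force passes 120 N, or if a joint passes its speed limit or range.

## Working session

There is one attempt and no reset: what is moved stays moved. The work goes in short steps, Python scripts to look and compute and a tool call to move; the robot and the scene stay as the last step left them, time stands still between calls to the robot, and variables do not carry over. Pictures are saved under pics/ and viewed, at most 10 in all, crops included, and the job is handed in when it is done.

Besides the shell and the picture viewer there is one more tool, called after "Emit:" by a JSON object that holds its "fn" and its "kwargs", one argument or row to a line. drive_tool: Moves the arm, as the interface text tells. Shifts and turns lie within -1 to 1; 1 stands for 0.1 m of shift or pi/4 rad of turn. Its arguments: {"type":"object","properties":{"commands":{"type":"string"},"force":{"type":"number"}},"required":["commands"]}

```bash
mkdir -p pics; ls; cat > h.py <<'E'
import numpy as np,cv2
from scipy.spatial.transform import Rotation as R
from rig import *
def rot(c):
    a=np.array(c["attitude"],float)
    return a if a.shape==(3,3) else R.from_quat(a[[1,2,3,0]]).as_matrix()
def f(c): return 240/np.tan(np.radians(c["fov_y"])/2)
def at(c,px,z):
    d=rot(c)@np.array([(px[0]-c["cx"])/f(c),(px[1]-c["cy"])/f(c),1.]);p=np.array(c["position"],float)
    return p+d*(z-p[2])/d[2]
def proj(c,P):
    q=(np.atleast_2d(P)-np.array(c["position"]))@rot(c)
    return q[:,:2]/q[:,2:]*f(c)+[c["cx"],c["cy"]]
E
python3 - <<'E'
from h import *
for n in("scene","top"):
    c=capture(n); cv2.imwrite(f"pics/{n}0.png",c["pixels"]); print(n,{k:v for k,v in c.items() if k!="pixels"})
    for t in("driver_handle","stand","modelling_tool_centre","pinch_pot_centre","controller","fastener"):
        print(t,[(np.round(b["position"]).tolist(),round(b["confidence"],2)) for b in boxes_of(c,t)][:4])
print(sense())
E
```

```text
pics
scene {'fov_y': 50.957868670890406, 'cx': 314.65284382796636, 'cy': 235.94514035673507, 'position': array([ 793.08601445, -331.61789123,  763.87215427]), 'attitude': array([-0.26154551,  0.88876579,  0.3603433 , -0.10882104]), 'shot': 1}
driver_handle [([229.0, 226.0], 0.91), ([176.0, 253.0], 0.81), ([169.0, 342.0], 0.57), ([230.0, 278.0], 0.55)]
stand [([254.0, 330.0], 0.8), ([381.0, 160.0], 0.45), ([396.0, 206.0], 0.35)]
modelling_tool_centre [([268.0, 341.0], 0.59), ([394.0, 207.0], 0.23)]
pinch_pot_centre [([459.0, 174.0], 0.81)]
controller [([398.0, 204.0], 0.64)]
fastener [([381.0, 159.0], 0.74)]
top {'fov_y': 51.92850890732625, 'cx': 317.6206543784204, 'cy': 235.81000029719624, 'position': array([422.68479302, -32.4510875 , 877.45518171]), 'attitude': array([-0.02899443,  0.70803402, -0.70484482,  0.03226365]), 'shot': 2}
driver_handle [([427.0, 315.0], 0.95), ([361.0, 308.0], 0.85), ([404.0, 258.0], 0.75), ([480.0, 252.0], 0.7)]
stand [([398.0, 226.0], 0.58)]
modelling_tool_centre [([416.0, 190.0], 0.84)]
pinch_pot_centre [([148.0, 174.0], 0.98)]
controller [([205.0, 226.0], 0.8)]
fastener [([405.0, 256.0], 0.66), ([183.0, 254.0], 0.64)]
{'time_s': 0.7, 'joints': array([-1.51738925e+00,  3.12899530e-01,  1.49769650e+00, -1.92453637e-05,
        1.33103702e+00, -2.23371785e-01]), 'dq': array([-0.00103405, -0.00030606,  0.00151647, -0.00022751,  0.00067508,
       -0.00051575]), 'tau': array([-2.02512761e-03, -4.12118161e+01, -2.59872490e+01, -2.07615103e-04,
        5.97002363e-04,  7.31341771e-06]), 'eef_pos': array([ 143.45875148, -505.01692806,  248.29573531]), 'ee_rot': array([-2.09166816e-05,  9.90439140e-01,  1.37950389e-01, -7.59939532e-06]), 'force': array([-0.38212383, -0.56107181,  0.04481347]), 'wrist_torque': array([ 0.03890107, -0.01026288, -0.01662643]), 'grip_force': 0.0, 'grip_width': 1.0002063576592086}
```

View pics/scene0.png

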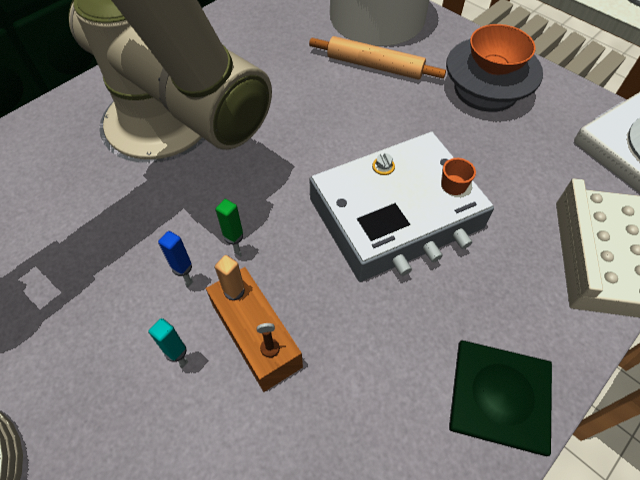

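View pics/top0.png

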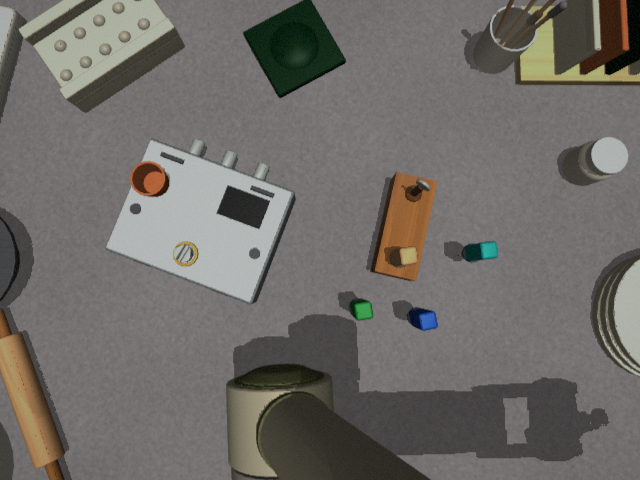

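The scene view shows the light wooden driver at about (229,275), with blue, green and turquoise look-alikes. The modelling tool is at (266,335), the fastener at (384,162) and the pot at (458,175). In the top view the driver's top is at (407,256), the fastener at (185,254) and the pot at (149,179). Next I measure these accurately.

```bash
cat > m.py <<'E'
from h import *
T=capture("top");S=capture("scene")
def blob(c,lo,hi,win):
    x0,y0,x1,y1=win; hs=cv2.cvtColor(c["pixels"],cv2.COLOR_BGR2HSV)
    m=np.zeros(hs.shape[:2],np.uint8); m[y0:y1,x0:x1]=cv2.inRange(hs,lo,hi)[y0:y1,x0:x1]
    k=max(cv2.findContours(m,0,1)[0],key=cv2.contourArea); return cv2.convexHull(k)[:,0].astype(float)
def rect(P): return cv2.minAreaRect(P[:,:2].astype(np.float32))
for n,lo,hi,w,z in(("cover",(0,0,150),(180,40,255),(90,120,310,320),70),("stand",(3,120,60),(16,255,255),(360,160,450,290),65),("pot",(3,150,60),(14,255,255),(125,155,172,202),112),("handle",(12,60,150),(25,160,255),(385,235,430,275),151)):
    P=np.array([at(T,p,z) for p in blob(T,lo,hi,w)]); r=rect(P); print(n,np.round(np.ravel(r[0]+r[1]),1),round(r[2],1), np.round(cv2.boxPoints(r)).tolist())
a=cv2.resize(T["pixels"][232:276,160:210],None,fx=8,fy=8,interpolation=2)
b=cv2.resize(S["pixels"][140:184,360:410],None,fx=8,fy=8,interpolation=2)
d=cv2.resize(T["pixels"][232:290,370:436],None,fx=6,fy=6,interpolation=2)
e=cv2.resize(S["pixels"][245:310,200:266],None,fx=6,fy=6,interpolation=2)
g=np.zeros((790-30,800,3),np.uint8); 
g[:352,:400]=a; g[:352,400:]=b; g[352:700,:396]=d; g[352:742,400:796]=e
cv2.imwrite("pics/z.png",cv2.resize(g,(632,600)) if 0 else g[:600])
E
python3 m.py
```

```text
cover [519.2 159.5 253.  192.9] 69.7 [[385.0, 74.0], [566.0, 7.0], [654.0, 245.0], [473.0, 312.0]]
stand [ 510.3 -181.4   70.6  171.4] 77.2 [[419.0, -197.0], [586.0, -235.0], [602.0, -166.0], [435.0, -128.0]]
pot [578.9 231.6  54.6  51.8] 45.8 [[541.0, 230.0], [578.0, 194.0], [616.0, 233.0], [579.0, 269.0]]
handle [ 458.  -171.3   24.    26.5] 8.4 [[444.0, -160.0], [448.0, -186.0], [472.0, -183.0], [468.0, -156.0]]
```

View pics/z.png

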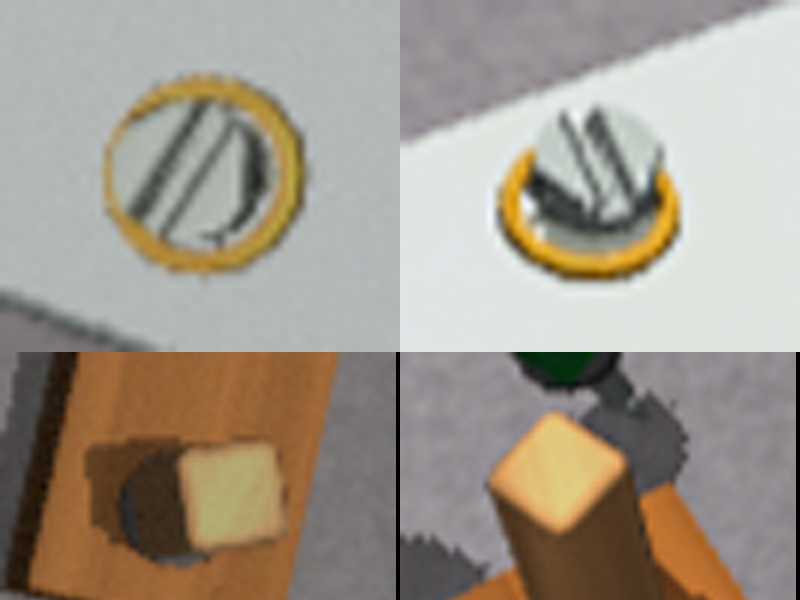

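```bash
cat >> h.py <<'E'
def tri(cs,ps):
    A=[];b=[]
    for c,p in zip(cs,ps):
        d=rot(c)@np.array([(p[0]-c["cx"])/f(c),(p[1]-c["cy"])/f(c),1.]);d/=np.linalg.norm(d)
        M=np.eye(3)-np.outer(d,d);A.append(M);b.append(M@np.array(c["position"],float))
    return np.linalg.lstsq(np.vstack(A),np.hstack(b),rcond=None)[0]
E
python3 - <<'E'
from h import *
T=capture("top");S=capture("scene")
print("handle top",tri((T,S),((408.7,255.8),(226.3,265))),at(T,(408.7,255.8),151),at(S,(226.3,265),151))
print("head",tri((T,S),((183.5,253),(384.8,160))))
for z in(90,94,98):print(z,at(T,(183.5,253),z),at(S,(384.8,160),z))
p,q=at(T,(160+210/8,232+105/8),94),at(T,(160+150/8,232+225/8),94);print("slot deg",np.degrees(np.arctan2(*(p-q)[1::-1])))
p,q=at(S,(360+180/8,140+112/8),94),at(S,(360+215/8,140+205/8),94);print("slot deg S",np.degrees(np.arctan2(*(p-q)[1::-1])))
for pt in((178,240),(250,236)):pass
sc=blobs=None
for n,px in(("g",(362,310)),("b",(427,320)),("t",(488,250))):print(n,at(T,px,110))
E
```

```text
handle top [ 457.39763086 -170.03250878  148.65143879] [ 456.83032056 -170.20703601  151.        ] [ 459.18882973 -170.07361572  151.        ]
head [463.17524999 179.06452065  88.95407091]
90 [462.54028828 178.10379057  90.        ] [464.16168699 179.04956972  90.        ]
94 [462.33783615 177.03424461  94.        ] [466.11413049 176.01832733  94.        ]
98 [462.13538402 175.96469864  98.        ] [468.066574   172.98708493  98.        ]
slot deg -25.170128864272346
slot deg S 146.0336259772758
g [ 374.74546775 -104.8550525   110.        ]
b [ 359.86994765 -205.06380649  110.        ]
t [ 468.37964523 -302.04532034  110.        ]
```

Emit:
{"fn": "drive_tool", "kwargs": {
  "commands": "0.19 0.21 0 0 0 -0.01 60;0.19 0.21 0 0 0 -0.01 60;0.19 0.21 0 0 0 -0.01 60;0.19 0.21 0 0 0 -0.01 60;0.2 0.21 0 0 0 -0.01 60;0.2 0.21 0 0 0 -0.01 60;0.2 0.21 0 0 0 -0.01 60;0.2 0.21 0 0 0 -0.01 60;0.2 0.21 0 0 0 -0.01 60;0.2 0.21 0 0 0 -0.01 60;0.2 0.21 0 0 0 -0.01 60;0.2 0.21 0 0 0 -0.01 60;0.2 0.21 0 0 0 -0.01 60;0.2 0.21 0 0 0 -0.01 60;0.2 0.21 0 0 0 -0.02 60;0.19 0.2 0 0 0 -0.01 60;0 0 0 0 0 0 60",
  "force": 100
}}

```text
time_s: 2.32
eef_pos: [460.5, -167.1, 248.3]
ee_rot: [-0.0, 0.997, 0.073, 0.0]
force: [0.9, -0.4, 1.0]
grip_width: 0.596
grip_force: 0.0
```

Emit:
{"fn": "drive_tool", "kwargs": {
  "commands": "-0.025 -0.03 -0.2 0 0 0 60;0 0 -0.25 0 0 0 60;0 0 -0.25 0 0 0 60;0 0 -0.25 0 0 0 60;0 0 -0.25 0 0 0 60;0 0 -0.15 0 0 0 60;0 0 0 0 0 0 60;0 0 0 0 0 0 60"
}}

```text
time_s: 2.98
eef_pos: [455.8, -173.3, 113.4]
ee_rot: [-0.0, 0.997, 0.071, -0.0]
force: [0.6, -0.4, 0.3]
grip_width: 0.598
grip_force: 0.0
```

Emit:
{"fn": "drive_tool", "kwargs": {
  "commands": "0 0 0 0 0 0 0;0 0 0 0 0 0 0;0 0 0 0 0 0 0;0 0 0 0 0 0 0;0 0 0 0 0 0 0;0 0 0 0 0 0 0",
  "force": 100
}}

```text
time_s: 3.48
eef_pos: [456.5, -173.5, 114.7]
ee_rot: [0.001, 0.997, 0.072, 0.001]
force: [-1.4, 0.2, 7.1]
grip_width: 0.296
grip_force: 97.7
```

Emit:
{"fn": "drive_tool", "kwargs": {
  "commands": "0 0 0.05 0 0 0 0;0 0 0.1 0 0 0 0;0 0 0.2 0 0 0 0;0 0 0.2 0 0 0 0;0 0 0.2 0 0 0 0;0 0 0.2 0 0 0 0;0 0 0.2 0 0 0 0;0 0 0.1 0 0 0 0;0 0 0 0 0 0 0;0 0 0 0 0 0 0"
}}

```text
time_s: 4.32
eef_pos: [455.8, -172.9, 238.1]
ee_rot: [0.0, 0.997, 0.072, 0.0]
force: [-0.9, -0.1, -2.0]
grip_width: 0.292
grip_force: 98.1
```

```bash
python3 - <<'E'
from h import *
s=sense();print(s["eef_pos"],s["force"],s["wrist_torque"])
T=capture("top");S=capture("scene")
p=s["eef_pos"]; tip=p+[0,0,-104-4]
a,b=proj(S,tip)[0],proj(T,tip)[0];print(a,b)
def cr(c,q,h=40,k=8):
    x,y=map(int,q);return cv2.resize(c["pixels"][max(y-h,0):y+h,x-h:x+h],None,fx=400/(2*h),fy=400/(2*h),interpolation=2)
cv2.imwrite("pics/lift.png",np.hstack([cr(S,a),cr(T,b)]))
E
```

```text
[ 455.82465209 -172.93217927  238.12681818] [-0.93764632 -0.12875618 -2.04385051] [ 0.00788476  0.01918529 -0.02045448]
[225.46603655 272.03097319] [407.90358252 257.10505355]
```

View pics/lift.png

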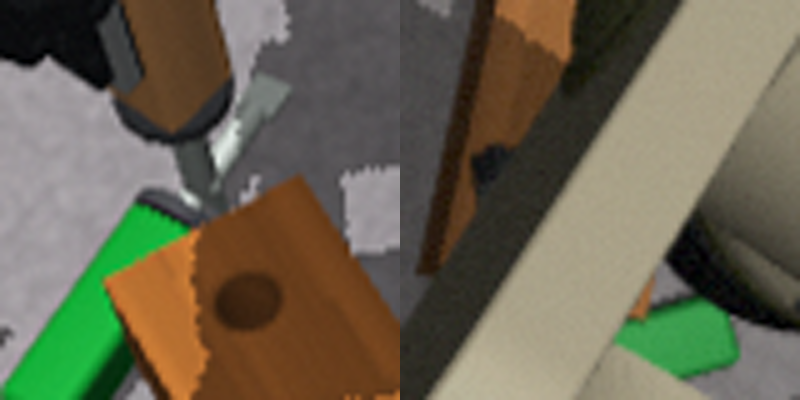

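Emit:
{"fn": "drive_tool", "kwargs": {
  "commands": "0 0.15 0 0 0 0.08 0;0.005 0.25 0 0 0 0.09 0;0.005 0.25 0 0 0 0.09 0;0.005 0.25 0 0 0 0.09 0;0.005 0.25 0 0 0 0.09 0;0.005 0.25 0 0 0 0.09 0;0.005 0.25 0 0 0 0.09 0;0.005 0.25 0 0 0 0.09 0;0.005 0.25 0 0 0 0.09 0;0.005 0.25 0 0 0 0.09 0;0.005 0.25 0 0 0 0.09 0;0.005 0.25 0 0 0 0.09 0;0.005 0.25 0 0 0 0.08 0;0.005 0.25 0 0 0 0.08 0;0.01 0.12 0 0 0 0.08 0;0 0 0 0 0 0 0;0 0 0 0 0 0 0"
}}

```text
time_s: 5.83
eef_pos: [463.1, 179.1, 237.3]
ee_rot: [-0.0, 0.833, 0.553, -0.001]
force: [0.8, -0.7, -1.8]
grip_width: 0.296
grip_force: 98.2
```

```bash
cat > look.py <<'E'
from h import *
import sys
s=sense();print(s["eef_pos"],s["force"],s["ee_rot"])
T=capture("top");S=capture("scene")
p=s["eef_pos"]; tip=p+[0,0,-107.7]
a,b=proj(S,tip)[0],proj(T,tip)[0];print(a,b)
def cr(c,q,h):
    x,y=map(int,q);x=max(x,h);y=max(y,h);print("origin",x-h,y-h,"scale",200/h);return cv2.resize(c["pixels"][y-h:y+h,x-h:x+h],None,fx=200/h,fy=200/h,interpolation=2)
h=int(sys.argv[2]);cv2.imwrite(sys.argv[1],np.hstack([cr(S,a,h),cr(T,b,h)]))
print("hole",at(S,(235,292),65))
E
python3 look.py pics/over.png 33
```

```text
[463.0671624  179.08378869 237.26719455] [ 0.83542567 -0.70947804 -1.75040556] [-3.44593832e-04  8.33178952e-01  5.53002526e-01 -9.60237722e-04]
[386.92442788 144.05286808] [175.91706469 251.29906808]
origin 353 111 scale 6.0606060606060606
origin 142 218 scale 6.0606060606060606
hole [ 458.64249148 -169.17136437   65.        ]
```

View pics/over.png

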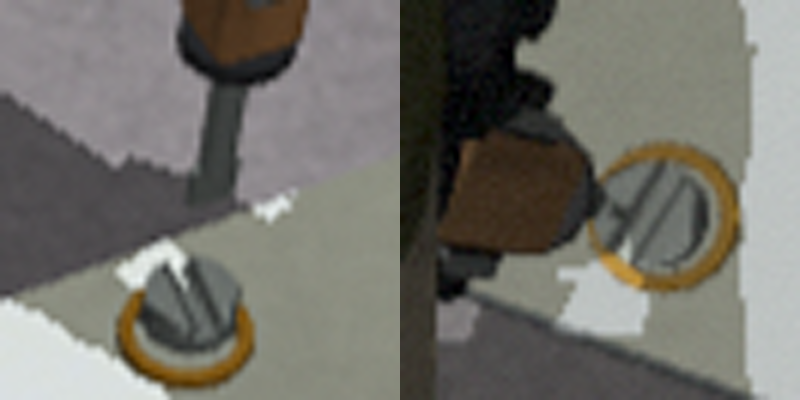

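Emit:
{"fn": "drive_tool", "kwargs": {
  "commands": "0 0 0 0 0 0.1 0;0 0 -0.02 0 0 0.14 0;0 0 -0.02 0 0 0.14 0;0 0 -0.02 0 0 0.14 0;0 0 -0.02 0 0 0.14 0;0 0 -0.02 0 0 0.14 0;0 0 -0.02 0 0 0.14 0;0 0 -0.02 0 0 0.14 0;0 0 -0.02 0 0 0.14 0;0 0 -0.02 0 0 0.14 0;0 0 -0.02 0 0 0.14 0;0 0 -0.02 0 0 0.14 0;0 0 -0.02 0 0 0.14 0;0 0 -0.02 0 0 0.14 0;0 0 0 0 0 0.01 0;0 0 0 0 0 0 0;0 0 0 0 0 0 0"
}}

```text
time_s: 7.35
eef_pos: [463.6, 178.5, 212.4]
ee_rot: [0.0, 0.227, 0.974, -0.0]
force: [0.1, 0.0, -1.3]
grip_width: 0.293
grip_force: 98.2
```

```bash
python3 look.py pics/over2.png 25
```

```text
[463.5598223  178.51896873 212.36303822] [ 0.1376582   0.01451273 -1.30382843] [ 4.33497486e-05  2.26925350e-01  9.73912154e-01 -2.82925221e-05]
[385.28110928 154.3393552 ] [180.7617245  251.86428331]
origin 360 129 scale 8.0
origin 155 226 scale 8.0
hole [ 458.64249148 -169.17136437   65.        ]
```

View pics/over2.png

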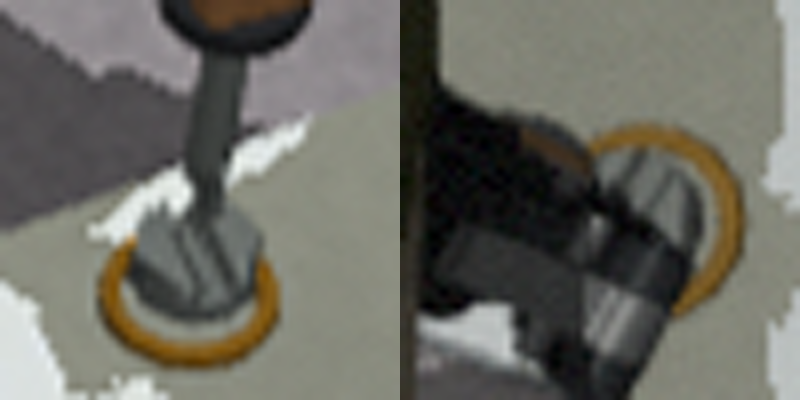

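```bash
python3 - <<'E'
from h import *
from scipy.optimize import fsolve
S=capture("scene");s=sense();p=s["eef_pos"]
tip=p+[0,0,-107.7]
obs=np.array([360+208/8,129+218/8]);bias=obs-proj(S,tip)[0]
n=np.array([np.sin(np.radians(26)),np.cos(np.radians(26))]);t=np.array([n[1],-n[0]])
for bz in (bias,bias*0):
  for z in(88,90,92,94,96,98):
    q=fsolve(lambda q:proj(S,[q[0],q[1],z])[0]+bz-[384.7,160.1],p[:2])
    print(z,q,"across",n@(q-p[:2]),"along",t@(q-p[:2]))
E
```

```text
88 [459.35219099 183.10770401] across 2.0560004793248927 along -5.622387800408638
90 [460.33975593 181.58455917] across 1.1199269347329686 along -4.067067553130095
92 [461.32732088 180.06141432] across 0.18385339014096763 along -2.5117473058515163
94 [462.31488582 178.53826947] across -0.7522201544509063 along -0.9564270585729355
96 [463.30245077 177.01512462] across -1.6882936990424742 along 0.5988931887055591
98 [464.29001571 175.49197977] across -2.6243672436347563 along 2.1542134359842753
88 [463.20842863 180.26278986] across 1.1894718977652596 along -0.909296083437264
90 [464.18458243 178.74806351] across 0.25596253214180137 along 0.6320774678949246
92 [465.16073623 177.23333716] across -0.6775468334818638 along 2.1734510192274668
94 [466.13689003 175.71861081] across -1.611056199105759 along 3.7148245705601215
96 [467.11304383 174.20388446] across -2.544565564729423 along 5.2561981218926
98 [468.08919763 172.68915811] across -3.4780749303532663 along 6.797571673225103
```

Emit:
{"fn": "drive_tool", "kwargs": {
  "commands": "0 0 -0.03 0 0 0 0;0 0 -0.03 0 0 0 0;0 0 -0.02 0 0 0 0;0 0 0 0 0 0 0"
}}

```text
time_s: 7.83
eef_pos: [463.2, 178.9, 203.7]
ee_rot: [-0.001, 0.225, 0.974, -0.0]
force: [-0.8, -0.8, -1.7]
grip_width: 0.291
grip_force: 98.2
```

Emit:
{"fn": "drive_tool", "kwargs": {
  "commands": "0 0 -0.02 0 0 0 0;0 0 -0.01 0 0 0 0;0 0 0 0 0 0 0"
}}

```text
time_s: 8.08
eef_pos: [463.4, 179.0, 201.1]
ee_rot: [-0.0, 0.225, 0.974, -0.0]
force: [0.8, -0.1, -0.9]
grip_width: 0.294
grip_force: 98.2
```

Emit:
{"fn": "drive_tool", "kwargs": {
  "commands": "0 0 -0.01 0 0 0 0;0 0 -0.01 0 0 0 0;0 0 0 0 0 0 0"
}}

```text
time_s: 8.33
eef_pos: [463.4, 179.0, 199.2]
ee_rot: [-0.0, 0.225, 0.974, -0.0]
force: [-0.7, -0.3, -1.6]
grip_width: 0.294
grip_force: 98.2
```

Emit:
{"fn": "drive_tool", "kwargs": {
  "commands": "0 0 -0.01 0 0 0 0;0 0 0 0 0 0 0"
}}

```text
time_s: 8.5
eef_pos: [463.4, 179.0, 198.2]
ee_rot: [-0.0, 0.225, 0.974, -0.0]
force: [-0.7, -0.1, -1.1]
grip_width: 0.289
grip_force: 98.2
```

Emit:
{"fn": "drive_tool", "kwargs": {
  "commands": "0 0 -0.01 0 0 0 0;0 0 0 0 0 0 0"
}}

```text
time_s: 8.67
eef_pos: [463.4, 179.0, 197.2]
ee_rot: [-0.0, 0.225, 0.974, -0.0]
force: [0.2, -0.1, -1.8]
grip_width: 0.29
grip_force: 98.2
```

Tip is now at about z = 89.5 with no contact, so I keep going down.

Emit:
{"fn": "drive_tool", "kwargs": {
  "commands": "0 0 -0.01 0 0 0 0;0 0 -0.01 0 0 0 0;0 0 0 0 0 0 0"
}}

```text
time_s: 8.92
eef_pos: [463.4, 179.0, 195.1]
ee_rot: [-0.0, 0.225, 0.974, -0.0]
force: [0.5, -0.2, -1.6]
grip_width: 0.3
grip_force: 98.2
```

Emit:
{"fn": "drive_tool", "kwargs": {
  "commands": "0 0 -0.01 0 0 0 0;0 0 -0.01 0 0 0 0;0 0 0 0 0 0 0"
}}

```text
time_s: 9.17
eef_pos: [463.4, 179.0, 193.1]
ee_rot: [-0.0, 0.225, 0.974, -0.0]
force: [0.4, -0.5, -2.1]
grip_width: 0.293
grip_force: 98.2
```

Emit:
{"fn": "drive_tool", "kwargs": {
  "commands": "0 0 -0.01 0 0 0 0;0 0 -0.01 0 0 0 0;0 0 0 0 0 0 0"
}}

```text
time_s: 9.42
eef_pos: [463.6, 179.0, 191.4]
ee_rot: [0.0, 0.225, 0.974, 0.0]
force: [0.2, -0.7, 1.6]
grip_width: 0.294
grip_force: 98.3
```

Emit:
{"fn": "drive_tool", "kwargs": {
  "commands": "0 0 -0.01 0 0 0 0;0 0 -0.01 0 0 0 0;0 0 -0.01 0 0 0 0;0 0 0 0 0 0 0"
}}

```text
time_s: 9.75
eef_pos: [463.6, 179.0, 188.5]
ee_rot: [0.0, 0.225, 0.974, 0.0]
force: [-1.0, -0.9, 5.4]
grip_width: 0.289
grip_force: 98.8
```

Emit:
{"fn": "drive_tool", "kwargs": {
  "commands": "0 0 -0.01 0 0 0 0;0 0 -0.01 0 0 0 0;0 0 0 0 0 0 0"
}}

```text
time_s: 10.0
eef_pos: [463.6, 179.0, 186.7]
ee_rot: [0.0, 0.225, 0.974, 0.0]
force: [-1.1, -1.1, 7.6]
grip_width: 0.288
grip_force: 99.2
```

Emit:
{"fn": "drive_tool", "kwargs": {
  "commands": "0 0 -0.01 0 0 0 0;0 0 0 0 0 0 0"
}}

```text
time_s: 10.17
eef_pos: [463.7, 179.0, 185.8]
ee_rot: [0.0, 0.225, 0.974, 0.0]
force: [-1.8, -0.9, 7.6]
grip_width: 0.292
grip_force: 99.3
```

Emit:
{"fn": "drive_tool", "kwargs": {
  "commands": "0 0 -0.01 0 0 0 0;0 0 0 0 0 0 0"
}}

```text
time_s: 10.33
eef_pos: [463.7, 179.0, 185.0]
ee_rot: [0.001, 0.225, 0.974, 0.0]
force: [-2.3, -0.6, 8.8]
grip_width: 0.291
grip_force: 99.5
```

Emit:
{"fn": "drive_tool", "kwargs": {
  "commands": "0 0 -0.005 0 0 0 0;0 0 0 0 0 0 0"
}}

```text
time_s: 10.5
eef_pos: [463.7, 179.0, 184.6]
ee_rot: [0.001, 0.225, 0.974, 0.0]
force: [-0.9, -0.0, 9.5]
grip_width: 0.291
grip_force: 99.6
```

Emit:
{"fn": "drive_tool", "kwargs": {
  "commands": "0 0 -0.01 0 0 0 0;0 0 0 0 0 0 0"
}}

```text
time_s: 10.67
eef_pos: [463.9, 179.0, 184.2]
ee_rot: [0.001, 0.225, 0.974, 0.0]
force: [-2.8, -0.5, 13.7]
grip_width: 0.292
grip_force: 100.5
```

Emit:
{"fn": "drive_tool", "kwargs": {
  "commands": "0 0 -0.005 0 0 0 0;0 0 0 0 0 0 0"
}}

```text
time_s: 10.83
eef_pos: [463.9, 179.0, 184.1]
ee_rot: [0.001, 0.225, 0.974, 0.0]
force: [-3.5, -1.7, 17.6]
grip_width: 0.29
grip_force: 100.9
```

Emit:
{"fn": "drive_tool", "kwargs": {
  "commands": "0 0 -0.0 0 0 -0.08 0;0 0 0 0 0 -0.08 0;0 0 0 0 0 -0.08 0;0 0 0 0 0 0 0"
}}

```text
time_s: 11.17
eef_pos: [464.4, 179.1, 184.1]
ee_rot: [0.002, 0.317, 0.948, 0.001]
force: [-0.6, -1.1, 14.9]
grip_width: 0.294
grip_force: 100.4
```

```bash
cat > st.py <<'E'
from h import *
s=sense();q=s["ee_rot"];print(s["time_s"],s["eef_pos"].round(2),s["force"].round(1),s["wrist_torque"].round(3),"psi",2*np.degrees(np.arctan2(q[2],q[1])))
E
python3 st.py
```

```text
11.1667 [464.41 179.07 184.13] [-0.6 -1.1 14.9] [-0.202  0.443  0.06 ] psi 143.02713303368924
```

Emit:
{"fn": "drive_tool", "kwargs": {
  "commands": "0 0 0 0 0 -0.1 0;0 0 0 0 0 -0.1 0;0 0 0 0 0 -0.1 0;0 0 0 0 0 -0.1 0;0 0 0 0 0 0 0"
}}

```text
time_s: 11.58
eef_pos: [464.2, 178.8, 184.1]
ee_rot: [0.001, 0.462, 0.887, 0.0]
force: [-2.2, -2.5, 15.6]
grip_width: 0.289
grip_force: 100.5
```

```bash
python3 st.py
```

```text
11.5833 [464.19 178.8  184.11] [-2.2 -2.5 15.6] [-0.558  0.768  0.074] psi 124.98957648815048
```

Emit:
{"fn": "drive_tool", "kwargs": {
  "commands": "0 0 0 0 0 -0.1 0;0 0 0 0 0 -0.1 0;0 0 0 0 0 -0.1 0;0 0 0 0 0 -0.1 0;0 0 0 0 0 -0.1 0;0 0 0 0 0 0 0"
}}

```text
time_s: 12.08
eef_pos: [463.9, 178.6, 184.1]
ee_rot: [0.001, 0.626, 0.78, 0.0]
force: [-4.7, -3.8, 16.6]
grip_width: 0.289
grip_force: 100.7
```

```bash
python3 st.py
```

```text
12.0833 [463.87 178.64 184.06] [-4.7 -3.8 16.6] [-0.898  1.147  0.019] psi 102.49707542565464
```

Emit:
{"fn": "drive_tool", "kwargs": {
  "commands": "-0.005 -0.005 0 0 0 -0.08 0;0 0 0 0 0 -0.08 0;0 0 0 0 0 -0.04 0;0 0 0 0 0 0 0;0 0 0 0 0 0 0"
}}

```text
time_s: 12.5
eef_pos: [463.5, 178.3, 184.1]
ee_rot: [0.001, 0.684, 0.73, 0.001]
force: [-3.5, -2.0, 17.1]
grip_width: 0.293
grip_force: 100.6
```

```bash
python3 st.py
```

```text
12.5 [463.53 178.3  184.09] [-3.5 -2.  17.1] [-0.595  0.978  0.046] psi 93.71689538428653
```

Emit:
{"fn": "drive_tool", "kwargs": {
  "commands": "0 0 0 0 0 -0.06 0;0 0 0 0 0 -0.06 0;0 0 0 0 0 0 0"
}}

```text
time_s: 12.75
eef_pos: [463.4, 178.3, 184.1]
ee_rot: [0.001, 0.718, 0.696, 0.001]
force: [-4.7, -1.8, 17.8]
grip_width: 0.291
grip_force: 100.7
```

```bash
python3 st.py
```

```text
12.75 [463.44 178.3  184.09] [-4.7 -1.8 17.8] [-0.588  1.115  0.048] psi 88.1885739307481
```

Emit:
{"fn": "drive_tool", "kwargs": {
  "commands": "0 0 0.001 0 0 -0.05 0;0 0 0 0 0 -0.03 0;0 0 0 0 0 0 0"
}}

```text
time_s: 13.0
eef_pos: [463.4, 178.3, 184.1]
ee_rot: [0.001, 0.739, 0.673, 0.001]
force: [-3.9, -1.9, 16.7]
grip_width: 0.294
grip_force: 100.6
```

```bash
python3 st.py
```

```text
13.0 [463.38 178.29 184.1 ] [-3.9 -1.9 16.7] [-0.615  1.108  0.036] psi 84.65245103048163
```

Emit:
{"fn": "drive_tool", "kwargs": {
  "commands": "0 0 0 0 0 -0.05 0;0 0 0 0 0 -0.02 0;0 0 0 0 0 0 0"
}}

```text
time_s: 13.25
eef_pos: [463.3, 178.3, 184.1]
ee_rot: [0.001, 0.757, 0.653, 0.001]
force: [-4.5, -2.8, 18.0]
grip_width: 0.29
grip_force: 100.6
```

```bash
python3 st.py
```

```text
13.25 [463.31 178.28 184.11] [-4.5 -2.8 18. ] [-0.581  1.167  0.03 ] psi 81.52611457697775
```

Emit:
{"fn": "drive_tool", "kwargs": {
  "commands": "0 0 0.001 0 0 -0.04 0;0 0 0 0 0 0 0"
}}

```text
time_s: 13.42
eef_pos: [463.3, 178.3, 184.1]
ee_rot: [0.001, 0.768, 0.641, 0.0]
force: [-4.8, -2.1, 16.6]
grip_width: 0.294
grip_force: 100.6
```

```bash
python3 st.py
```

```text
13.4167 [463.27 178.3  184.11] [-4.8 -2.1 16.6] [-0.57   1.164  0.015] psi 79.69085769370808
```

```bash
python3 look.py pics/turn.png 25; python3 - <<'E'
from h import *
for i in range(5):
    capture("top");print(sense()["wrist_torque"].round(3))
E
```

```text
[463.27257196 178.29612887 184.10523792] [-4.83871712 -2.13339776 16.57226689] [7.44801711e-04 7.67775450e-01 6.40718406e-01 4.77419165e-04]
[383.29393721 165.06380116] [185.62257467 252.98245092]
origin 358 140 scale 8.0
origin 160 227 scale 8.0
hole [ 458.64249148 -169.17136437   65.        ]
[-0.624  1.138  0.05 ]
[-0.592  1.098  0.082]
[-0.568  1.092  0.056]
[-0.595  1.175  0.012]
[-0.534  1.164  0.067]
```

View pics/turn.png

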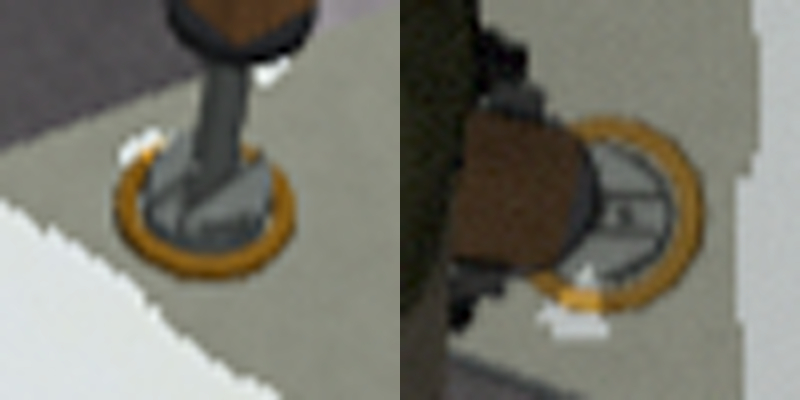

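```bash
cat > st.py <<'E'
from h import *
L=[]
for i in range(4):
    T=capture("top");s=sense();L.append(np.r_[s["force"],s["wrist_torque"]])
q=s["ee_rot"];print(s["time_s"],s["eef_pos"].round(2),np.mean(L,0).round(3),"psi",2*np.degrees(np.arctan2(q[2],q[1])))
E
python3 st.py
```

```text
13.9667 [463.28 178.29 184.13] [-4.668 -2.259 17.045 -0.571  1.138  0.022] psi 79.78156869917076
```

Emit:
{"fn": "drive_tool", "kwargs": {
  "commands": "0 0 0 0 0 -0.05 0;0 0 0 0 0 0 0"
}}

```text
time_s: 14.13
eef_pos: [463.2, 178.4, 184.1]
ee_rot: [0.001, 0.78, 0.625, 0.001]
force: [-4.2, -2.3, 17.9]
grip_width: 0.291
grip_force: 100.6
```

```bash
python3 st.py
```

```text
14.3333 [463.26 178.37 184.11] [-4.558 -1.81  16.662 -0.505  1.183  0.064] psi 77.5271006039589
```

Emit:
{"fn": "drive_tool", "kwargs": {
  "commands": "0 0 0 0 0 -0.05 0;0 0 0 0 0 0 0"
}}

```text
time_s: 14.5
eef_pos: [463.1, 178.5, 184.1]
ee_rot: [0.0, 0.792, 0.61, 0.0]
force: [-5.5, -1.7, 17.2]
grip_width: 0.292
grip_force: 100.6
```

```bash
python3 st.py
```

```text
14.7 [463.13 178.45 184.1 ] [-5.023 -1.647 17.244 -0.378  1.306  0.063] psi 75.27906373498233
```

Emit:
{"fn": "drive_tool", "kwargs": {
  "commands": "0 0 0 0 0 -0.02 0;0 0 0 0 0 0 0;0 0 0 0 0 0 0"
}}

```text
time_s: 14.95
eef_pos: [463.1, 178.5, 184.1]
ee_rot: [0.0, 0.797, 0.604, 0.0]
force: [-4.9, -1.6, 17.5]
grip_width: 0.294
grip_force: 100.6
```

```bash
python3 st.py;python3 - <<'E'
from h import *
T=capture("top");cv2.imwrite("pics/slot.png",cv2.resize(T["pixels"][235:271,175:211],None,fx=16,fy=16,interpolation=2))
# reference directions: controller y axis px direction at fastener
a,b=proj(T,[[463,179,86],[463-.347*20,179-.938*20,86]]);print((b-a))
a,b=proj(T,[[463,179,86],[463,159,86]]);print("world -y",(b-a))
E
```

```text
15.15 [463.11 178.46 184.09] [-5.769 -1.449 16.933 -0.356  1.384  0.056] psi 74.37830586745912
[11.58945916  4.37672701]
world -y [12.4743626   0.05673323]
```

View pics/slot.png

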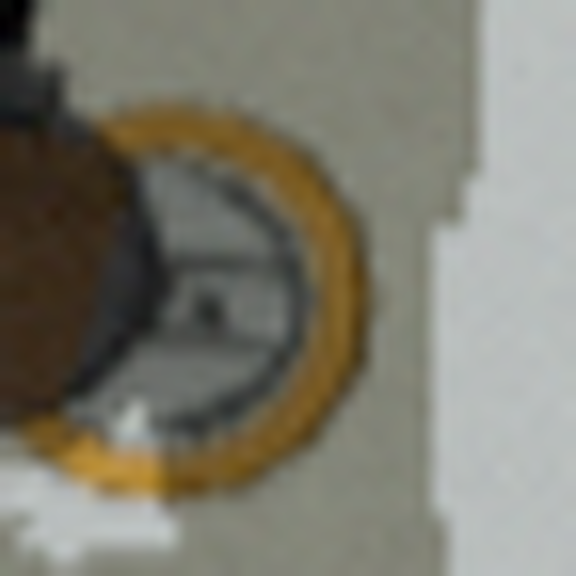

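Emit:
{"fn": "drive_tool", "kwargs": {
  "commands": "-0.005 0 0 0 0 -0.03 0;0 0 0 0 0 0 0;0 0 0 0 0 0 0"
}}

```text
time_s: 15.45
eef_pos: [462.8, 178.5, 184.1]
ee_rot: [0.001, 0.804, 0.595, 0.001]
force: [-3.8, -1.3, 16.8]
grip_width: 0.29
grip_force: 100.5
```

```bash
python3 st.py
```

```text
15.65 [462.79 178.51 184.11] [-4.433 -1.176 16.587 -0.293  1.148  0.099] psi 73.02710138977366
```

Emit:
{"fn": "drive_tool", "kwargs": {
  "commands": "-0.002 0 0 0 0 -0.03 0;0 0 0 0 0 0 0;0 0 0 0 0 0 0"
}}

```text
time_s: 15.9
eef_pos: [462.7, 178.5, 184.1]
ee_rot: [0.001, 0.811, 0.585, 0.001]
force: [-4.8, -1.3, 15.9]
grip_width: 0.294
grip_force: 100.5
```

```bash
python3 st.py
```

```text
16.1 [462.64 178.49 184.11] [-4.163 -0.9   16.124 -0.281  1.024  0.085] psi 71.67676539279329
```

Emit:
{"fn": "drive_tool", "kwargs": {
  "commands": "0 0 0 0 0 -0.03 0;0 0 0 0 0 0 0;0 0 0 0 0 0 0"
}}

```text
time_s: 16.35
eef_pos: [462.6, 178.6, 184.1]
ee_rot: [0.001, 0.818, 0.576, 0.001]
force: [-4.4, -0.4, 16.6]
grip_width: 0.292
grip_force: 100.5
```

```bash
python3 st.py
```

```text
16.55 [462.61 178.54 184.11] [-3.828 -1.101 16.762 -0.258  1.092  0.104] psi 70.33306075520682
```

Emit:
{"fn": "drive_tool", "kwargs": {
  "commands": "0 0 0 0 0 -0.03 0;0 0 0 0 0 0 0;0 0 0 0 0 0 0"
}}

```text
time_s: 16.8
eef_pos: [462.6, 178.5, 184.1]
ee_rot: [0.0, 0.824, 0.566, 0.001]
force: [-4.7, -1.2, 17.0]
grip_width: 0.29
grip_force: 100.5
```

```bash
python3 st.py
```

```text
17.0 [462.6  178.56 184.14] [-3.844 -0.671 16.636 -0.244  1.102  0.116] psi 68.98457361232406
```

Emit:
{"fn": "drive_tool", "kwargs": {
  "commands": "0 0 0 0 0 -0.03 0;0 0 0 0 0 -0.03 0;0 0 0 0 0 0 0;0 0 0 0 0 0 0"
}}

```text
time_s: 17.33
eef_pos: [462.5, 178.6, 184.1]
ee_rot: [0.0, 0.837, 0.547, 0.001]
force: [-4.3, -0.3, 16.3]
grip_width: 0.29
grip_force: 100.6
```

```bash
python3 st.py
```

```text
17.5333 [462.54 178.6  184.1 ] [-4.522 -0.869 16.139 -0.151  1.173  0.166] psi 66.28837169364208
```

Emit:
{"fn": "drive_tool", "kwargs": {
  "commands": "0 0 0 0 0 0.1 0;0 0 0 0 0 0.1 0;0 0 0 0 0 0 0"
}}

```text
time_s: 17.78
eef_pos: [462.8, 178.5, 184.1]
ee_rot: [0.001, 0.791, 0.612, 0.001]
force: [-3.6, -1.7, 16.1]
grip_width: 0.291
grip_force: 100.5
```

```bash
python3 st.py
```

```text
17.9833 [462.78 178.53 184.14] [-3.7840e+00 -6.8700e-01  1.5917e+01 -2.3000e-01  8.7200e-01  7.0000e-03] psi 75.26808818736909
```

Emit:
{"fn": "drive_tool", "kwargs": {
  "commands": "0 0 0.02 0 0 0 0;0 0 0.03 0 0 0 0;0 0 0.05 0 0 0 0;0 0 0.05 0 0 0 0;0 0 0.1 0 0 0 0;0 0 0.1 0 0 0 0;0 0 0.15 0 0 0 0;0 0 0 0 0 0 0;0 0 0 0 0 0 0"
}}

```text
time_s: 18.73
eef_pos: [462.4, 178.5, 233.0]
ee_rot: [0.0, 0.792, 0.611, 0.001]
force: [1.3, 0.1, -2.7]
grip_width: 0.291
grip_force: 98.4
```

```bash
python3 look.py pics/after.png 30; python3 st.py
```

```text
[462.44663571 178.51669137 232.99551549] [ 1.27845812  0.05589784 -2.6980288 ] [3.38227406e-04 7.91963523e-01 6.10568028e-01 5.88459883e-04]
[386.14144    145.78648249] [177.06600383 251.8617747 ]
origin 356 115 scale 6.666666666666667
origin 147 221 scale 6.666666666666667
hole [ 458.64249148 -169.17136437   65.        ]
19.0333 [462.07 178.44 231.95] [ 0.211  0.276 -1.603 -0.013  0.009 -0.002] psi 75.2580177483764
```

View pics/after.png

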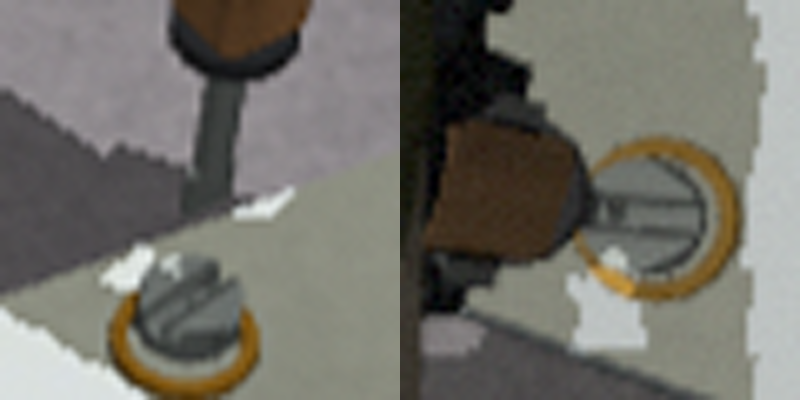

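Slot now lies near -95° in the world frame (stop), and the head has risen, so the fastener is locked. Now I return the driver to its hole.

Emit:
{"fn": "drive_tool", "kwargs": {
  "commands": "0 -0.1 0.04 0 0 -0.08 0;0 -0.25 0.02 0 0 -0.1 0;0 -0.25 0 0 0 -0.1 0;0 -0.25 0 0 0 -0.1 0;0 -0.25 0 0 0 -0.1 0;-0.01 -0.25 0 0 0 -0.1 0;-0.01 -0.25 0 0 0 -0.1 0;-0.01 -0.25 0 0 0 -0.1 0;-0.01 -0.25 0 0 0 -0.1 0;-0.01 -0.25 0 0 0 -0.1 0;-0.01 -0.25 0 0 0 -0.1 0;0 -0.25 0 0 0 -0.1 0;0 -0.25 0 0 0 -0.1 0;0 -0.25 0 0 0 -0.1 0;0 -0.12 0 0 0 -0.1 0;0 -0.01 0 0 0 -0.01 0;0 0 0 0 0 0 0;0 0 0 0 0 0 0;0 0 0 0 0 0 0"
}}

```text
time_s: 20.62
eef_pos: [456.3, -168.6, 238.5]
ee_rot: [-0.0, 0.997, 0.073, -0.0]
force: [0.1, 0.2, -1.8]
grip_width: 0.293
grip_force: 98.3
```

```bash
python3 st.py
```

```text
20.8167 [ 456.35 -169.01  238.59] [-0.203 -0.052 -1.491 -0.032  0.01  -0.018] psi 8.286276461530006
```

Emit:
{"fn": "drive_tool", "kwargs": {
  "commands": "0 -0.01 -0.1 0 0 0 0;0 0 -0.2 0 0 0 0;0 0 -0.2 0 0 0 0;0 0 -0.1 0 0 0 0;0 0 -0.05 0 0 0 0;0 0 -0.03 0 0 0 0;0 0 -0.03 0 0 0 0;0 0 0 0 0 0 0"
}}

```text
time_s: 21.48
eef_pos: [456.4, -170.6, 167.6]
ee_rot: [0.0, 0.997, 0.072, 0.0]
force: [-0.9, -0.3, -1.9]
grip_width: 0.294
grip_force: 98.3
```

Emit:
{"fn": "drive_tool", "kwargs": {
  "commands": "0 0 -0.05 0 0 0 0;0 0 -0.05 0 0 0 0;0 0 -0.05 0 0 0 0;0 0 0 0 0 0 0"
}}

```text
time_s: 21.82
eef_pos: [455.9, -170.3, 151.5]
ee_rot: [-0.001, 0.997, 0.072, -0.001]
force: [0.3, 0.0, -1.2]
grip_width: 0.289
grip_force: 98.3
```

Tip is in the hole at z ≈ 44 with no contact force. Continuing to seat it; the TCP at seating was about 114.

Emit:
{"fn": "drive_tool", "kwargs": {
  "commands": "0 0 -0.1 0 0 0 0;0 0 -0.1 0 0 0 0;0 0 -0.08 0 0 0 0;0 0 -0.04 0 0 0 0;0 0 -0.02 0 0 0 0;0 0 0 0 0 0 0"
}}

```text
time_s: 22.32
eef_pos: [456.1, -170.4, 118.0]
ee_rot: [-0.0, 0.997, 0.072, -0.0]
force: [1.0, 0.2, -2.2]
grip_width: 0.29
grip_force: 98.3
```

Emit:
{"fn": "drive_tool", "kwargs": {
  "commands": "0 0 -0.01 0 0 0 0;0 0 -0.01 0 0 0 0;0 0 0 0 0 0 0"
}}

```text
time_s: 22.57
eef_pos: [456.3, -170.6, 116.6]
ee_rot: [0.0, 0.997, 0.072, 0.0]
force: [0.5, 0.5, -1.6]
grip_width: 0.288
grip_force: 98.3
```

Emit:
{"fn": "drive_tool", "kwargs": {
  "commands": "0 0 -0.01 0 0 0 0;0 0 -0.005 0 0 0 0;0 0 0 0 0 0 0"
}}

```text
time_s: 22.82
eef_pos: [456.3, -170.5, 115.0]
ee_rot: [0.0, 0.997, 0.072, 0.0]
force: [0.4, -0.1, -0.5]
grip_width: 0.292
grip_force: 98.3
```

Emit:
{"fn": "drive_tool", "kwargs": {
  "commands": "0 0 -0.005 0 0 0 0;0 0 -0.005 0 0 0 0;0 0 0 0 0 0 0"
}}

```text
time_s: 23.07
eef_pos: [456.3, -170.6, 114.7]
ee_rot: [0.0, 0.997, 0.072, 0.0]
force: [-2.9, 1.1, 6.1]
grip_width: 0.294
grip_force: 99.6
```

Collar has met the stand. Opening to 60 %, then straight up.

Emit:
{"fn": "drive_tool", "kwargs": {
  "commands": "0 0 0 0 0 0 60;0 0 0 0 0 0 60;0 0 0 0 0 0 60;0 0 0 0 0 0 60;0 0 0 0 0 0 60;0 0 0 0 0 0 60;0 0 0.05 0 0 0 60;0 0 0.1 0 0 0 60;0 0 0.2 0 0 0 60;0 0 0.2 0 0 0 60;0 0 0.2 0 0 0 60;0 0 0.2 0 0 0 60;0 0 0.2 0 0 0 60;0 0 0.1 0 0 0 60;0 0 0 0 0 0 60;0 0 0 0 0 0 60"
}}

```text
time_s: 24.4
eef_pos: [456.2, -170.5, 238.9]
ee_rot: [0.0, 0.997, 0.072, 0.0]
force: [-0.6, 0.6, 0.6]
grip_width: 0.598
grip_force: 0.0
```

Emit:
{"fn": "drive_tool", "kwargs": {
  "commands": "0 0.15 0 0 0 0 60;0 0.25 0 0 0 0 60;0 0.25 0 0 0 0 60;0 0.25 0 0 0 0 60;0 0.25 0 0 0 0 60;0 0.25 0 0 0 0 60;0 0.15 0 0 0 0 60;0 0 0 0 0 0 60;0 0 0 0 0 0 60;0 0 0 0 0 0 60"
}}

```text
time_s: 25.23
eef_pos: [456.1, -16.1, 238.3]
ee_rot: [-0.0, 0.997, 0.071, -0.001]
force: [-0.3, -0.1, 0.4]
grip_width: 0.6
grip_force: 0.0
```

```bash
python3 - <<'E'
from h import *
S=capture("scene");T=capture("top")
s=sense();print(s["force"],s["grip_force"],s["dq"].round(3),s["eef_pos"])
a=cv2.resize(S["pixels"][130:390,150:480],(400,315));b=cv2.resize(T["pixels"][130:390,100:430],(400,315))
cv2.imwrite("pics/end.png",np.hstack([a,b]))
E
```

```text
[ 0.3448002  -0.22932754 -0.1547465 ] 0.0 [-0.001 -0.002 -0.001  0.002  0.002  0.001] [456.19799173 -16.33009086 238.58002201]
```

View pics/end.png

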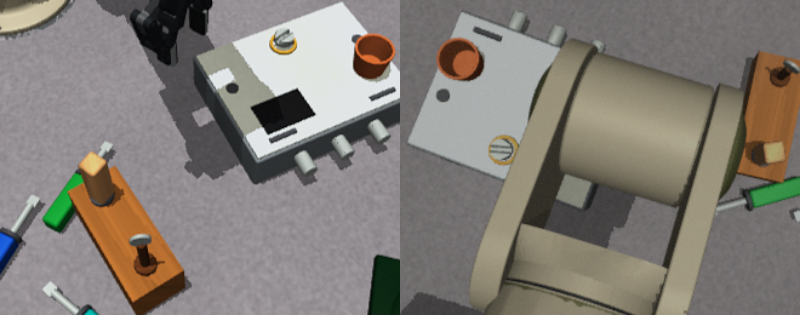

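The driver stands upright in its hole, at about (97,180) in the left view. The pot and the modelling tool are where they were, and the slot is turned and the head is up. Handing in.

```bash
python3 -c "
from rig import *
print(finish_job())"
```

```text
the job is handed in; nothing more can be done
None
```

I turned the fastener to its stop and it looks locked, stood the screwdriver back in its hole and let go of it, and handed the job in; no verdict came back. The modelling tool and the pot look unmoved, but the green, blue and turquoise look-alikes ended up lying on the table.

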